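# Put the mixed-up spice jars back on their trays

### The job

The three spice jars have been put on one another's trays. First lay the green clip from the saucer in the bamboo basket, then use the cleared white saucer to park one jar while you swap the jars round, so that each finally stands upright in the middle of the tray of its lid's colour and the saucer is empty. Do not knock any jar over, and leave the upturned pot where it is.

Things in the scene. Friction and masses are not known exactly. Their poses are not given: they have to be found in the camera images.
- jar_red_mid (a point): closed clear glass spice jar with a red screw-top lid, loose, standing upright, about 0.22 kg, 52 mm in diameter, 84 mm tall overall (wide white paper band round the glass body, lid at the top); the point is its centre, half-way up (42 mm above its foot), z up along its axis; starts on the yellow tray
- jar_yellow_mid (a point): closed clear glass spice jar with a yellow screw-top lid, loose, standing upright, about 0.22 kg, 52 mm in diameter, 84 mm tall overall (wide white paper band round the glass body, lid at the top); the point is its centre, half-way up (42 mm above its foot), z up along its axis; starts on the blue tray
- jar_blue_mid (a point): closed clear glass spice jar with a blue screw-top lid, loose, standing upright, about 0.22 kg, 52 mm in diameter, 84 mm tall overall (wide white paper band round the glass body, lid at the top); the point is its centre, half-way up (42 mm above its foot), z up along its axis; starts on the red tray
- tray_red: square red plastic tray, 96 x 96 mm, fixed to the shelf, with a low lip: floor 4 mm and lip top 9 mm above its underside, lip 4 mm thick; origin at the centre of its underside, z up, x and y along its sides
- tray_yellow: square yellow plastic tray, 96 x 96 mm, fixed to the shelf, with a low lip: floor 4 mm and lip top 9 mm above its underside, lip 4 mm thick; origin at the centre of its underside, z up, x and y along its sides
- tray_blue: square blue plastic tray, 96 x 96 mm, fixed to the shelf, with a low lip: floor 4 mm and lip top 9 mm above its underside, lip 4 mm thick; origin at the centre of its underside, z up, x and y along its sides
- saucer: round white ceramic saucer, 144 mm across, fixed to the shelf; flat inner floor about 104 mm across and 5 mm above its underside, sloping rim rising to 12 mm; origin at the centre of its underside
- clip_mid (a point): green plastic hanger clip lying flat on the saucer, loose, 30 g, 62 mm long (x), 22 mm wide (y), 16 mm thick (z); the point is its centre, half-way up (8 mm above its underside)
- basket: open round bamboo steaming basket, fixed to the shelf, 160 mm outer diameter, 45 mm high, wall 5 mm, inner floor 6 mm above its underside; origin at the centre of its underside
- pot: upturned steel steamer pot, loose, 0.9 kg, 156 mm across at the rim it stands on, with two side grips reaching 178 mm across, 85 mm tall; a bystander not to be disturbed; origin at the centre of its underside
There are look-alikes about, which are no part of the job. Of the things that look like the tray_yellow, take the one that is nearest to the robot's base at the start.

How it is judged (in metres and radians):
On the way, in this order (a step that is already met when the one before it is completed fails the run):
1. the clip lies in the basket, released (horizontal distance between clip_mid and basket below 0.06 m and z of clip_mid in the frame of basket below 0.03 m and linear speed of clip below 0.03 m/s and contact force between clip and the fingers below 0.1 N), for 0.2 s.
2. a jar stands parked upright on the saucer, within 35 mm of its centre, released (((horizontal distance between jar_red_mid and saucer below 0.035 m and z of jar_red_mid in the frame of saucer between 0.041 and 0.053 m and angle between jar_red_mid's own z axis and vertical below 0.1 rad and linear speed of jar_red below 0.03 m/s and contact force between jar_red and the fingers below 0.1 N) or (horizontal distance between jar_yellow_mid and saucer below 0.035 m and z of jar_yellow_mid in the frame of saucer between 0.041 and 0.053 m and angle between jar_yellow_mid's own z axis and vertical below 0.1 rad and linear speed of jar_yellow below 0.03 m/s and contact force between jar_yellow and the fingers below 0.1 N) or (horizontal distance between jar_blue_mid and saucer below 0.035 m and z of jar_blue_mid in the frame of saucer between 0.041 and 0.053 m and angle between jar_blue_mid's own z axis and vertical below 0.1 rad and linear speed of jar_blue below 0.03 m/s and contact force between jar_blue and the fingers below 0.1 N))), for 0.2 s.
At the end, for the whole second after the job is handed in: each jar stands upright (within 0.1 rad) on the tray of its lid's colour, its axis within 15 mm of the tray's centre; the clip lies in the basket (centre within 60 mm of the basket's axis and less than 30 mm above its underside); everything released and at rest, so the saucer is empty (all of step 1 and horizontal distance between jar_red_mid and tray_red below 0.015 m and z of jar_red_mid in the frame of tray_red between 0.04 and 0.052 m and angle between each of jar_red_mid, jar_yellow_mid, jar_blue_mid's own z axis and vertical below 0.1 rad and linear speed of each of jar_red, jar_yellow, jar_blue below 0.03 m/s and contact force between each of jar_red, jar_yellow, jar_blue and the fingers below 0.1 N and horizontal distance between jar_yellow_mid and tray_yellow below 0.015 m and z of jar_yellow_mid in the frame of tray_yellow between 0.04 and 0.052 m and horizontal distance between jar_blue_mid and tray_blue below 0.015 m and z of jar_blue_mid in the frame of tray_blue between 0.04 and 0.052 m); the robot touches nothing.
It fails at once if a jar is tipped over (more than 0.6 rad from upright) (angle between any of jar_red_mid, jar_yellow_mid, jar_blue_mid's own z axis and vertical above 0.6 rad).
It fails at once if the pot is moved more than 15 mm (distance of pot from where it was at the start of the episode above 0.015 m).
It also fails if it takes over 136 s, if anything falls off the work surface, if the arm or the gripper's body presses on something with over 40 N, if the wrist force passes 120 N, or if a joint passes its speed limit or range.

### The arm

A 7-joint arm with a two-finger parallel gripper is mounted at the origin on the work surface. World frame = base frame: x ahead of the robot, y to its left, z up, the work surface at z = 0. Lengths are in m, angles in degrees, forces in N, time in s.
With the tool pointing down it reaches from about 0.425 to 0.875 m from the base axis. Payload 4.7 kg.
Tool frame: the origin (TCP) lies at the very end of the fingers, on their centre line; the grasp point (between the pads) lies 19 mm behind it; y points along the fingers, z is the direction in which the jaws open and shut, and the axes are right-handed (so a half turn about y gives the same grasp; the last joint's range is limited). The gripper opens to 87 mm and grips with 3 to 60 N. Pads are 19 mm wide; open, the fingers measure 117 mm over their backs; the gripper's body (75 mm by 190 mm) begins 51 mm behind the grasp point.
Start: joints at [-67.202, 18.392, -4.016, 83.108, 1.295, 78.541, -3.26], TCP at [0.243, 0.603, 0.223] pointing down, gripper open.
Joint ranges: [-163.93, 163.93], [-17.29, 119.83], [-79.2, 71.16], [3.27, 140.29], [-89.18, 269.18], [5.43, 117.66], [-154.24, 154.24]. Speed limits (degrees/s): [147.25, 147.25, 180, 180, 180, 180, 180].

### API

Orientations are given as [roll, pitch, yaw] about the fixed x, y, z axes, in that order (R = Rz(yaw) Ry(pitch) Rx(roll)).
In Python, from cell import env gives the robot as it stands.
- The arm moves only by the shell command python3 -m pendant 'ROWS' [FORCE]. ROWS is JSON, one flat list of numbers, 7 for each row, row after row: the shift along the world's x, y, z in units of 40 mm (1.0 is 40 mm), then the turn, a rotation vector about the world's x, y, z in units of 10 degrees (1.0 is 10 degrees), then the finger opening in mm, from 0 to 87. In form: [x, y, z, wx, wy, wz, jaw, x, y, z, wx, wy, wz, jaw, ...]. A call has 1 to 10 rows; each row shifts and turns the commanded pose from where the row before left it; what a row does not reach is not made up. A row lasts 1/8 s, in which the tool goes at most 62.5 mm and 10.7 degrees, less where a joint would pass 70% of its speed; a pose out of reach is approached as far as the arm can. A call is refused whole if a number of a shift passes 1 or a number of a turn 1, either way. A call with a gripper value outside its range is refused whole. The fingers move at their own pace and stop on an object; FORCE is the grip in N (left out, the last holds). Time passes only in rows, so rows that do not move let the fingers close. It gives the time, the measured TCP pose, the force and the opening at its end, in the units of the state.
- env.get_obs(): the state, without advancing time (a new reading comes with each control period).
- env.read_camera(name): name is "side" or "top" or "wrist"; returns a dict with "image" (420x560x3 uint8, red, green, blue), "fx", "fy", "cx", "cy" (pixels), "cam_to_world" (4x4, takes a point from camera to world coordinates). Camera axes: x right, y up, looking along -z (the intrinsics and any distortion apply to the point x, -y, -z); pixel columns grow to the right and rows downward; lengths in m; the calibration is good to about 2 mm. A picture is of the moment at which its call begins. There is no depth.
- env.sign_off(): hands the job in, once; it reports no verdict.
The state is a dict: "time_s": time; "qpos": joint angles; "joint_velocities": joint speeds; "effort": joint torques, N m; "tool_pos": TCP position; "tool_rot": TCP orientation; "force": force on the tool from outside, world axes, zero at the start; "wrist_torque": the same for the moment, N m; "grip_width": finger opening in m.
Only numpy, scipy, OpenCV 4.12 (cv2) and the standard library are available. Lean on these libraries where they do the work, as an engineer would, in place of code of your own. Each camera call takes 0.05 s, during which the arm holds its last target.

## Working session

There is one attempt and no reset: what is moved stays moved. The work goes in short steps, Python scripts to look and compute and a shell command to move; the robot and the scene stay as the last step left them, time stands still between calls to the robot, and variables do not carry over. Pictures are saved under pics/ and viewed, and the job is handed in when it is done.

```bash
ls; mkdir -p pics
python3 - <<'E'
from cell import env
import cv2,numpy as np
print(env.get_obs())
for n in ["side","top","wrist"]:
    c=env.read_camera(n); cv2.imwrite(f"pics/{n}0.png",c["image"][:,:,::-1])
    np.set_printoptions(precision=4,suppress=True)
    print(n,{k:v for k,v in c.items() if k!="image"})
E
```

```text
pics
{'time_s': 0.0, 'qpos': array([-67.20195391,  18.43681038,  -4.0155505 ,  83.17645574,
         1.29443265,  78.54013163,  -3.26127634]), 'joint_velocities': array([-0.02874888,  0.09055846, -0.02391033, -0.03774638, -0.11858021,
        0.02503179, -0.12709718]), 'effort': array([-9.12728847e-04, -4.91280699e+01, -4.04431326e-01, -3.12529743e+01,
       -6.41001854e-02,  4.35573875e-02,  1.97236700e-04]), 'tool_pos': array([0.24322446, 0.60217208, 0.22147339]), 'tool_rot': array([-9.01081844e+01, -5.28057647e-03, -2.19896287e+01]), 'force': array([-0.25231537, -0.74258594, -0.17949616]), 'wrist_torque': array([ 0.0237336 , -0.01630906, -0.02758975]), 'grip_width': 0.08683560356897017}
side {'fx': 537.4531947544474, 'fy': 537.4531947544474, 'cx': 281.7936078615592, 'cy': 216.82119184221037, 'cam_to_world': array([[ 0.6951,  0.3875, -0.6056, -0.0957],
       [-0.7188,  0.3885, -0.5765, -0.6762],
       [ 0.0119,  0.836 ,  0.5486,  0.7288],
       [ 0.    ,  0.    ,  0.    ,  1.    ]])}
top {'fx': 426.20572391798527, 'fy': 426.20572391798527, 'cx': 283.55509349937404, 'cy': 214.41286891611372, 'cam_to_world': array([[ 0.0102,  0.9977, -0.0668,  0.5304],
       [-0.9999,  0.0102,  0.0001, -0.0084],
       [ 0.0008,  0.0668,  0.9978,  1.1828],
       [ 0.    ,  0.    ,  0.    ,  1.    ]])}
wrist {'fx': 360.3325946271258, 'fy': 360.3325946271258, 'cx': 286.26867361640564, 'cy': 207.29885899813002, 'cam_to_world': array([[ 0.3752, -0.8921, -0.2519,  0.1741],
       [ 0.927 ,  0.3604,  0.1042,  0.6295],
       [-0.0021, -0.2726,  0.9621,  0.3835],
       [ 0.    ,  0.    ,  0.    ,  1.    ]])}
```

View pics/top0.png

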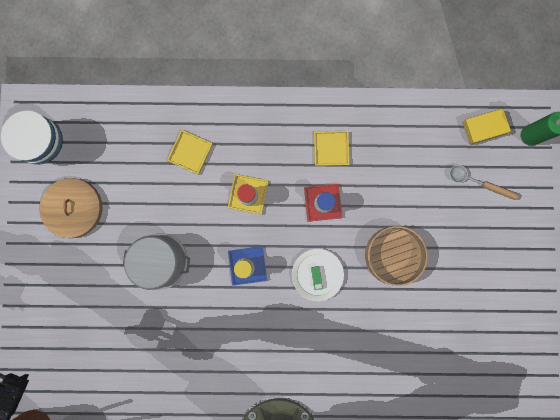

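View pics/side0.png

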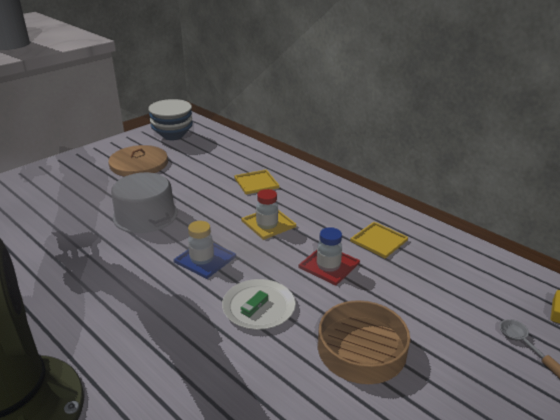

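View pics/wrist0.png

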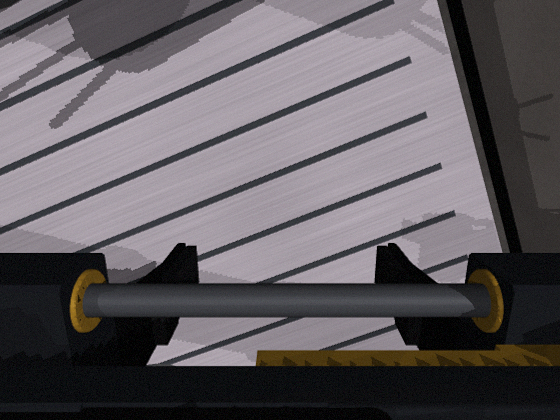

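The top view shows these candidates for tray_yellow: tray with red jar (248,194), empty tray (332,148), empty tray (190,152) and a yellow block (488,126). The one nearest the base (280,420) is (248,194), which also holds the red jar. The other parts are: jars red (247,193), yellow (243,268), blue (326,202); blue tray (248,266), red tray (323,202), saucer (318,274), clip (317,278), basket (396,255), pot (155,262).

```bash
cat > h.py <<'E'
from cell import env
import cv2,numpy as np
from scipy.optimize import least_squares
np.set_printoptions(precision=4,suppress=True)
def ray(c,u,v):
    T=c["cam_to_world"]; d=np.array([(u-c["cx"])/c["fx"],-(v-c["cy"])/c["fy"],-1.]); return T[:3,3],T[:3,:3]@d
def onz(c,uv,z):
    o,d=ray(c,*uv); return o+d*(z-o[2])/d[2]
def proj(c,p):
    T=c["cam_to_world"]; q=T[:3,:3].T@(np.asarray(p)-T[:3,3]); return np.array([c["cx"]+c["fx"]*q[0]/-q[2],c["cy"]-c["fy"]*q[1]/-q[2]])
def two(c1,p1,c2,p2):
    o,d=ray(c1,*p1);O,D=ray(c2,*p2); A=np.stack([d,-D],1); s=np.linalg.lstsq(A,O-o,rcond=None)[0]
    a=o+d*s[0];b=O+D*s[1]; return (a+b)/2,np.linalg.norm(a-b)
H={"red":[(0,8),(172,180)],"yellow":[(18,32)],"blue":[(105,128)],"green":[(45,85)]}
def mask(im,col,smin=110,vmin=40):
    h=cv2.cvtColor(im,cv2.COLOR_RGB2HSV); m=0
    for a,b in H[col]: m=m|cv2.inRange(h,(a,smin,vmin),(b,255,255))
    return m
def blobs(m,amin=30):
    cs,_=cv2.findContours(m,cv2.RETR_EXTERNAL,cv2.CHAIN_APPROX_NONE)
    return [k for k in cs if cv2.contourArea(k)>amin]
E
python3 - <<'E'
from h import *
for n in ["top","side"]:
    c=env.read_camera(n); im=c["image"]
    for col in H:
        for k in blobs(mask(im,col)):
            r=cv2.minAreaRect(k); print(n,col,"c",np.array(r[0]),"sz",np.array(r[1]),"ang",round(r[2],1),"A",cv2.contourArea(k),"floor",onz(c,r[0],.006)[:2])
    b=im[130:330,200:450] if n=="top" else im[150:390,150:430]
    cv2.imwrite(f"pics/{n}crop.png",cv2.resize(b,None,fx=2.8 if n=="side" else 3,fy=2.8 if n=="side" else 3,interpolation=cv2.INTER_CUBIC)[:600,:800,::-1])
E
```

```text
top red c [322.6617 202.0356] sz [34.1272 34.389 ] ang 84.0 A 1061.5 floor [ 0.6446 -0.1166]
top red c [245.75 192.75] sz [16.2635 16.9706] ang 45.0 A 218.5 floor [0.6683 0.0971]
top yellow c [242.5 268.5] sz [16.9706 16.9706] ang 45.0 A 222.0 floor [0.4592 0.1026]
top yellow c [247.5613 193.6783] sz [34.569  34.4286] ang 10.8 A 1124.5 floor [0.6658 0.092 ]
top yellow c [331. 148.] sz [34. 34.] ang 90.0 A 1104.0 floor [ 0.7966 -0.1393]
top yellow c [189.366  151.5516] sz [34.8264 34.2172] ang 24.0 A 1121.5 floor [0.7825 0.2565]
top yellow c [486.3488 125.9857] sz [25.3385 43.6793] ang 73.6 A 1013.5 floor [ 0.8637 -0.5752]
top blue c [247.0109 265.3319] sz [34.6269 34.693 ] ang 82.4 A 1086.5 floor [0.468  0.0904]
top blue c [325.5 201. ] sz [16. 17.] ang 90.0 A 210.5 floor [ 0.6476 -0.1244]
top green c [316.396 274.428] sz [15.4736  6.7082] ang 79.7 A 56.0 floor [ 0.4452 -0.1002]
top green c [542.7001 129.9   ] sz [21.9135 45.1686] ang 63.4 A 746.0 floor [ 0.8542 -0.7331]
side red c [329.1 263.3] sz [51.4296 32.6466] ang 26.6 A 692.0 floor [ 0.6428 -0.1169]
side red c [267. 196.] sz [14. 18.] ang 90.0 A 208.0 floor [0.746  0.1793]
side yellow c [555. 306.] sz [32.  8.] ang 90.0 A 196.5 floor [ 0.8535 -0.5206]
side yellow c [378.9 238.7] sz [50.5351 29.0689] ang 26.6 A 1093.5 floor [ 0.7951 -0.1397]
side yellow c [199.  226.5] sz [11. 20.] ang 90.0 A 176.5 floor [0.5326 0.1934]
side yellow c [268.7055 222.048 ] sz [27.2706 48.5721] ang 69.4 A 522.5 floor [0.6633 0.0898]
side yellow c [256.492 181.456] sz [20.3929 41.412 ] ang 79.7 A 634.5 floor [0.7796 0.254 ]
side blue c [193.5846 264.4769] sz [37.7066 10.9151] ang 29.7 A 211.0 floor [0.4333 0.0876]
side blue c [330.5 236. ] sz [16. 21.] ang 90.0 A 275.5 floor [ 0.724  -0.0533]
side green c [257.  298.5] sz [ 7.7782 17.6777] ang 45.0 A 109.5 floor [ 0.4544 -0.0876]
```

View pics/topcrop.png

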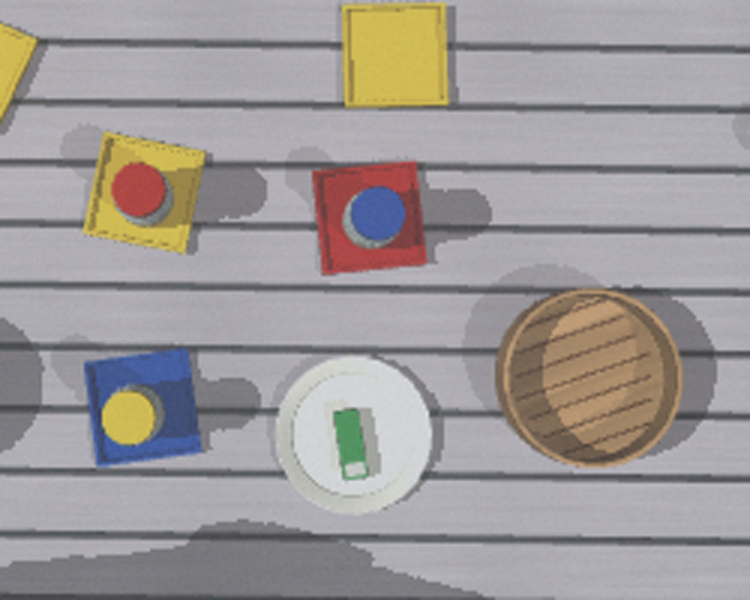

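View pics/sidecrop.png

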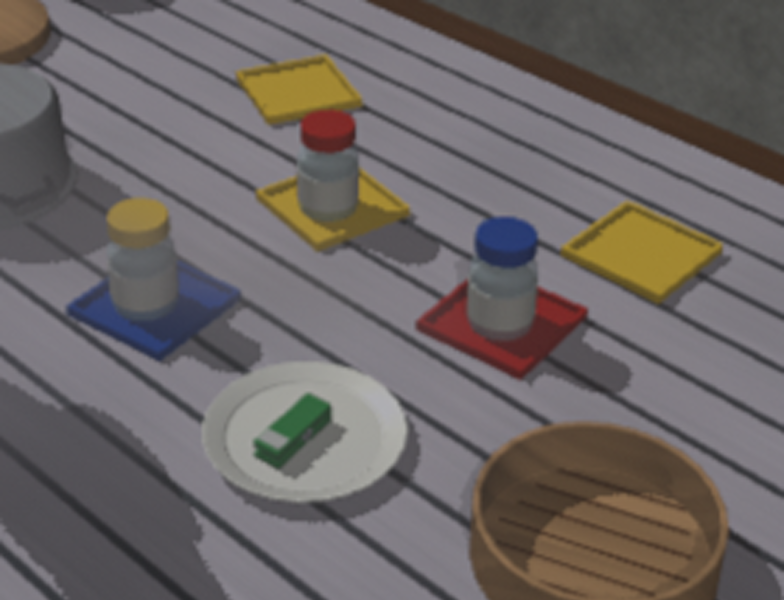

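The close crops confirm the choices: the red jar stands on the yellow tray at (248,194), and both other yellow trays are empty and farther away. Now I'll measure positions.

Run:
```python
from h import *
t=env.read_camera("top"); s=env.read_camera("side")
lid={}
for col in ["red","yellow","blue"]:
    for n,c in (("top",t),("side",s)):
        for k in blobs(mask(c["image"],col),100):
            (u,v),r=cv2.minEnclosingCircle(k); M=cv2.moments(k); g=(M["m10"]/M["m00"],M["m01"]/M["m00"])
            if cv2.contourArea(k)<300 and r<14: lid[n,col]=g; print(n,col,np.array(g),round(r,1),onz(c,g,.086 if n=="top" else .079))
    if ("side",col) in lid and ("top",col) in lid: print("tri",*two(t,lid["top",col],s,lid["side",col]))
# saucer/ basket
im=t["image"]; hsv=cv2.cvtColor(im,cv2.COLOR_RGB2HSV)
print(hsv[274,296:304],hsv[274,290],hsv[250:252,396],hsv[278,317],hsv[255,366:370])
m=cv2.inRange(hsv,(0,0,185),(180,35,255)); m[:,:280]=0;m[:,350:]=0;m[:245]=0;m[305:]=0
for k in blobs(m,200): e=cv2.minEnclosingCircle(k); print("saucer",e,cv2.fitEllipse(cv2.convexHull(k)),onz(t,e[0],.012))
m=cv2.inRange(hsv,(8,60,40),(20,255,255)); m[:,:350]=0;m[:,440:]=0;m[:210]=0;m[300:]=0
for k in blobs(m,500): e=cv2.fitEllipse(cv2.convexHull(k)); print("basket",e,onz(t,e[0],.045))
cv2.imwrite("pics/clip.png",cv2.resize(im[240:305,285:350],None,fx=9,fy=9,interpolation=cv2.INTER_CUBIC)[:,:,::-1])
```

```text
top red [245.6537 192.7704] 8.8 [0.6589 0.0901 0.086 ]
side red [266.7408 196.1794] 9.4 [0.66   0.0928 0.079 ]
tri [0.6591 0.0911 0.0801] 0.0012036073977449641
top yellow [242.4595 268.7275] 8.8 [0.4635 0.0952 0.086 ]
side yellow [198.7345 226.5205] 10.2 [0.4687 0.1059 0.079 ]
tri [0.4627 0.0958 0.0867] 0.0021537153087325856
top blue [325.5788 200.7419] 8.7 [ 0.6403 -0.1168  0.086 ]
side blue [330.2674 235.8155] 10.6 [ 0.6414 -0.1155  0.079 ]
tri [ 0.6405 -0.1169  0.0802] 0.001172527055162589
[[ 35   8 191]
 [ 36   8 166]
 [113   5 210]
 [105   5 212]
 [ 98   5 213]
 [108   6 212]
 [113   5 213]
 [ 98   5 213]] [129  11 163] [[ 15  95 170]
 [ 16  94 168]] [ 67 112 144] [[ 15  75 119]
 [ 15  81 126]
 [ 15  93 189]
 [ 16  90 162]]
saucer ((316.3551940917969, 274.9458923339844), 26.951576232910156) ((317.02130126953125, 274.81005859375), (52.08860778808594, 52.81153869628906), 17.822669982910156) [ 0.4442 -0.0997  0.012 ]
basket ((396.1358947753906, 255.41490173339844), (59.22016906738281, 62.55148696899414), 104.10411834716797) [ 0.5003 -0.3089  0.045 ]
```

View pics/clip.png

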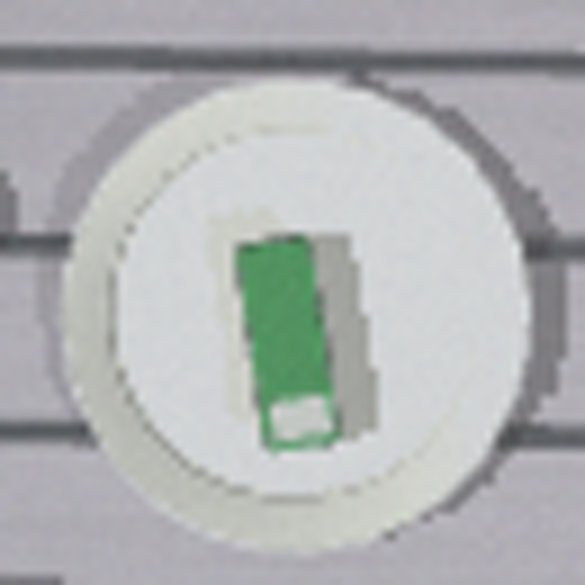

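Run:
```python
from h import *
t=env.read_camera("top")
print("saucer",onz(t,(317.3,274.5),.011)); c=onz(t,(316.5,277.4),.021);print("clip",c)
a=onz(t,(285+274/9,240+237/9),.021);b=onz(t,(285+301/9,240+444/9),.021);d=a-b;print("ang",np.degrees(np.arctan2(d[1],d[0])),np.linalg.norm(d))
o=env.get_obs();p=o["tool_pos"];print(o["time_s"],p,"units to clip",(c-p)/.04)
```

```text
saucer [ 0.4454 -0.1023  0.011 ]
clip [ 0.4383 -0.0994  0.021 ]
ang 7.7787681662110435 0.06223309467050276
0.4 [0.2434 0.6027 0.2224] units to clip [  4.8714 -17.5507  -5.0355]
```

```bash
python3 -m pendant '[0.5,-0.9,0,0,0,0.3,60, 0.5,-0.9,0,0,0,0.3,50, 0.5,-0.9,0,0,0,0.3,50, 0.5,-0.9,0,0,0,0.3,50, 0.5,-0.9,0,0,0,0.3,50, 0.5,-0.9,0,0,0,0.3,50, 0.5,-0.9,0,0,0,0.3,50, 0.5,-0.9,0,0,0,0.3,50, 0.4,-0.9,0,0,0,0.3,50, 0.4,-0.9,0,0,0,0.3,50]' 20; python3 -m pendant '[0.05,-1,0,0,0,0,50, 0,-1,0,0,0,0,50, 0,-1,0,0,0,0,50, 0,-1,0,0,0,0,50, 0,-1,-0.2,0,0,0,50, 0,-1,-0.5,0,0,0,50, 0,-1,-0.5,0,0,0,50, 0,-1,-0.5,0,0,0,50, 0,-0.55,-0.3,0,0,0,50, 0,0,0,0,0,0,50]'
python3 - <<'E'
from h import *
w=env.read_camera("wrist"); cv2.imwrite("pics/w1.png",w["image"][:,:,::-1])
o=env.get_obs();c=np.array([.4383,-.0994,.021]);print(o["tool_pos"],o["tool_rot"],o["grip_width"],(c-o["tool_pos"])/.04)
E
```

```text
time_s: 1.65
tool_pos: [0.4359, 0.2415, 0.2228]
tool_rot: [-90.0, -0.0, 8.1]
force: [0.1, 0.4, 0.4]
grip_width: 0.0498
time_s: 2.9
tool_pos: [0.4366, -0.1007, 0.142]
tool_rot: [-90.0, 0.1, 7.8]
force: [-0.4, 1.7, 0.9]
grip_width: 0.05
[ 0.4372 -0.0993  0.1426] [-89.9667   0.012    7.9253] 0.04972137951581326 [ 0.0265 -0.0034 -3.0409]
```

View pics/w1.png

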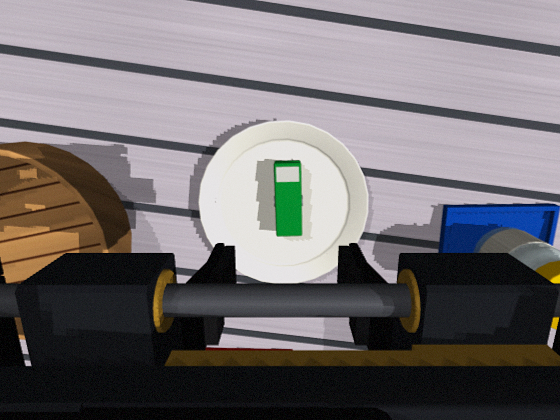

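The wrist view shows the clip (288,198) lying centred between the fingers, with its long side straight along the picture. I'll cross-check with the wrist calibration.

Run:
```python
from h import *
w=env.read_camera("wrist"); im=w["image"]
k=max(blobs(mask(im,"green")),key=cv2.contourArea); x,y,a,b=cv2.boundingRect(k);print(x,y,a,b)
print("clip",onz(w,(x+a/2,y+b/2),.02))
print("saucer",onz(w,((199+368)/2,(121+284)/2),.01), onz(w,(199,200),.012),onz(w,(368,200),.012))
```

```text
272 159 28 76
clip [ 0.4345 -0.1009  0.02  ]
saucer [ 0.442 -0.102  0.01 ] [ 0.4491 -0.1726  0.012 ] [ 0.4296 -0.0321  0.012 ]
```

```bash
python3 -m pendant '[0,0,-0.8,0,0,0,50, 0,0,-0.8,0,0,0,50, 0,0,-0.8,0,0,0,50, 0,0,-0.5,0,0,0,50, 0,0,-0.42,0,0,0,50, 0,0,0,0,0,0,50, 0,0,0,0,0,0,15, 0,0,0,0,0,0,15, 0,0,0,0,0,0,15, 0,0,0,0,0,0,15]' 20
```

```text
time_s: 4.25
tool_pos: [0.4377, -0.0992, 0.0102]
tool_rot: [-90.0, -0.0, 8.0]
force: [-0.1, 0.4, 2.7]
grip_width: 0.0218
```

```bash
python3 -m pendant '[0,0,0.75,0,0,0,15, 0,0,0.75,0,0,0,15, 0,0,0.75,0,0,0,15, 0.2,-0.7,0,0,0,0,15, 0.2,-0.7,0,0,0,0,15, 0.2,-0.7,0,0,0,0,15, 0.2,-0.7,0,0,0,0,15, 0.2,-0.7,0,0,0,0,15, 0.2,-0.7,0,0,0,0,15, 0.2,-0.7,0,0,0,0,15]'; python3 -m pendant '[0.17,-0.34,0,0,0,0,15, 0,0,0,0,0,0,15, 0,0,-0.6,0,0,0,15, 0,0,-0.6,0,0,0,15, 0,0,-0.5,0,0,0,15, 0,0,-0.4,0,0,0,15, 0,0,0,0,0,0,15]'
```

```text
time_s: 5.5
tool_pos: [0.4936, -0.296, 0.0996]
tool_rot: [-90.0, 0.0, 8.0]
force: [-0.3, 0.4, -0.2]
grip_width: 0.0216
time_s: 6.38
tool_pos: [0.4994, -0.308, 0.0146]
tool_rot: [-89.9, 0.1, 8.0]
force: [-0.5, 0.2, 0.2]
grip_width: 0.0217
```

```bash
python3 -m pendant '[0,0,-0.05,0,0,0,15, 0,0,0,0,0,0,45, 0,0,0,0,0,0,45, 0,0,0.7,0,0,0,45, 0,0,0.8,0,0,0,45, 0,0,0.8,0,0,0,45, 0,0,0.8,0,0,0,87, 0,0,0,0,0,0,87]'
python3 - <<'E'
from h import *
w=env.read_camera("wrist"); cv2.imwrite("pics/w2.png",w["image"][:,:,::-1])
t=env.read_camera("top")["image"]; cv2.imwrite("pics/t2.png",t[:,:,::-1])
print(env.get_obs()["tool_pos"])
E
```

```text
time_s: 7.38
tool_pos: [0.502, -0.3101, 0.1409]
tool_rot: [-90.2, -0.3, 8.0]
force: [0.0, 0.4, -0.4]
grip_width: 0.058
[ 0.5003 -0.3087  0.1378]
```

View pics/w2.png

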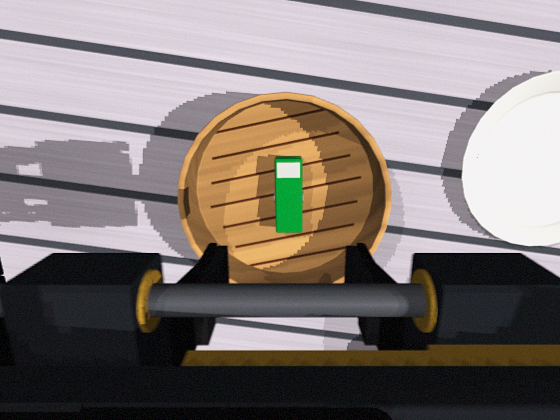

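The clip lies in the middle of the basket floor at (289,195). Next I'll go above the blue jar to park it.

```bash
python3 -m pendant '[0.5,0.7,0.2,0,0,0,87, 0.5,0.7,0,0,0,0,87, 0.5,0.7,0,0,0,0,87, 0.5,0.7,0,0,0,0,87, 0.5,0.7,0,0,0,0,87, 0.5,0.7,0,0,0,0,87, 0.5,0.6,0,0,0,0,87, 0,0,0,0,0,0,87, 0,0,0,0,0,0,87]'
python3 - <<'E'
from h import *
w=env.read_camera("wrist"); cv2.imwrite("pics/w3.png",w["image"][:,:,::-1])
o=env.get_obs();print(o["tool_pos"],o["grip_width"])
E
```

```text
time_s: 8.6
tool_pos: [0.6391, -0.1177, 0.1445]
tool_rot: [-90.0, 0.1, 8.0]
force: [-0.1, 0.0, 0.5]
grip_width: 0.0872
[ 0.639  -0.1183  0.1449] 0.08697559915120161
```

View pics/w3.png

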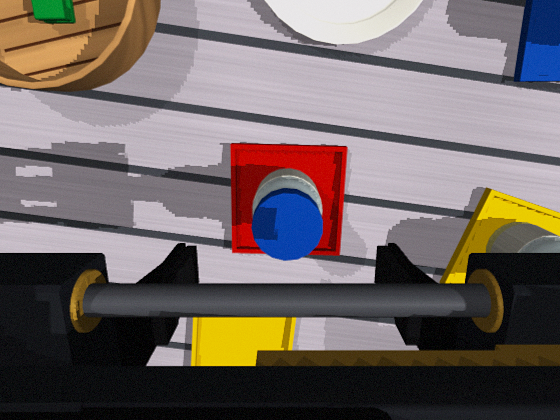

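The blue lid (287,225) sits centred between the fingers over the red tray (corners 232,143 / 347,147 / 341,254 / 232,252). I'll check it by ray.

Run:
```python
from h import *
w=env.read_camera("wrist")
print("lid",onz(w,(287,224),.088))
P=[onz(w,p,.009) for p in [(232,143),(347,147),(341,254),(232,252)]]
print(np.mean(P,0),[np.linalg.norm(P[i]-P[(i+1)%4]) for i in range(4)])
k=max(blobs(mask(w["image"],"red")),key=cv2.contourArea);r=cv2.minAreaRect(k);print(r,onz(w,r[0],.007))
```

```text
lid [ 0.6373 -0.1192  0.088 ]
[ 0.6429 -0.1175  0.009 ] [np.float64(0.0942828021758627), np.float64(0.09463693111459982), np.float64(0.09712089740076014), np.float64(0.096059113916616)]
((287.84112548828125, 198.93435668945312), (116.3595962524414, 109.86775207519531), 1.4144232273101807) [ 0.6414 -0.1178  0.007 ]
```

```bash
python3 -m pendant '[0,0,-0.6,0,0,0,87, 0,0,-0.6,0,0,0,87, 0,0,-0.6,0,0,0,87, 0,0,-0.6,0,0,0,87, 0,0,-0.47,0,0,0,87, 0,0,0,0,0,0,87, 0,0,0,0,0,0,45, 0,0,0,0,0,0,45, 0,0,0,0,0,0,45, 0,0,0,0,0,0,45]' 25
```

```text
time_s: 9.95
tool_pos: [0.6405, -0.1168, 0.0314]
tool_rot: [-90.0, -0.0, 8.0]
force: [0.1, 0.2, -0.3]
grip_width: 0.0549
```

```bash
python3 -m pendant '[0,0,0,0,0,0,45, 0,0,0,0,0,0,45, 0,0,0.3,0,0,0,45, 0,0,0.5,0,0,0,45, 0,0,0.5,0,0,0,45, 0,0,0,0,0,0,45]'
python3 - <<'E'
from h import *
s=env.read_camera("side"); cv2.imwrite("pics/s4.png",s["image"][:,:,::-1])
E
```

```text
time_s: 10.7
tool_pos: [0.6421, -0.1174, 0.0861]
tool_rot: [-90.1, -0.3, 8.0]
force: [0.6, -0.1, -1.6]
grip_width: 0.0511
```

View pics/s4.png

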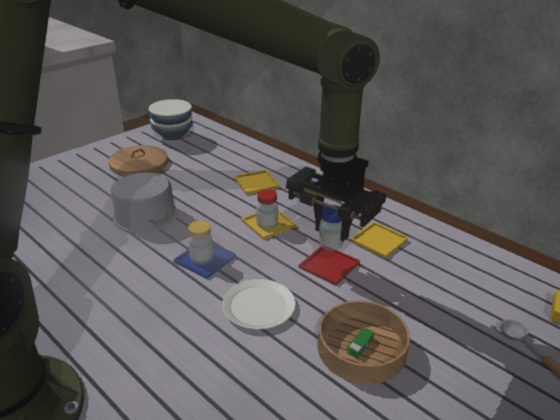

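The blue jar (330,225) is held upright above the red tray, and the saucer at (258,305) is free. I'll carry the jar there.

```bash
python3 -m pendant '[-0.2,0,0,0,0,0,45, -0.5,0.04,0,0,0,0,45, -0.6,0.05,0,0,0,0,45, -0.7,0.05,0,0,0,0,45, -0.7,0.06,0,0,0,0,45, -0.7,0.06,0,0,0,0,45, -0.6,0.06,0,0,0,0,45, -0.5,0.03,0,0,0,0,45, -0.38,0.02,0,0,0,0,45, 0,0,0,0,0,0,45]';python3 -m pendant '[0,0,-0.3,0,0,0,45, 0,0,-0.4,0,0,0,45, 0,0,-0.3,0,0,0,45, 0,0,-0.15,0,0,0,45, 0,0,0,0,0,0,45, 0,0,0,0,0,0,45]'
```

```text
time_s: 12.0
tool_pos: [0.4433, -0.1017, 0.0822]
tool_rot: [-89.9, 0.1, 8.0]
force: [0.9, 0.4, -0.9]
grip_width: 0.0517
time_s: 12.75
tool_pos: [0.4454, -0.1022, 0.0372]
tool_rot: [-90.0, -0.0, 8.0]
force: [0.1, -0.2, -2.1]
grip_width: 0.0514
```

```bash
python3 -m pendant '[0,0,-0.08,0,0,0,45, 0,0,-0.03,0,0,0,45, 0,0,0,0,0,0,45]'; python3 -m pendant '[0,0,-0.02,0,0,0,45, 0,0,0,0,0,0,45, 0,0,0,0,0,0,45]'
```

```text
time_s: 13.12
tool_pos: [0.445, -0.1021, 0.0326]
tool_rot: [-90.0, -0.0, 8.0]
force: [-0.4, 0.9, -1.5]
grip_width: 0.0513
time_s: 13.5
tool_pos: [0.4452, -0.1021, 0.0322]
tool_rot: [-90.0, -0.0, 8.0]
force: [-2.9, 0.7, 5.7]
grip_width: 0.0514
```

Contact has been made (z force now upward), so I'll release slowly and lift straight up.

```bash
python3 -m pendant '[0,0,0,0,0,0,56, 0,0,0,0,0,0,70, 0,0,0,0,0,0,87, 0,0,0,0,0,0,87, 0,0,0,0,0,0,87, 0,0,0.5,0,0,0,87, 0,0,0.8,0,0,0,87, 0,0,0.8,0,0,0,87, 0,0,0.8,0,0,0,87, 0,0,0,0,0,0,87]'
python3 - <<'E'
from h import *
s=env.read_camera("side"); cv2.imwrite("pics/s5.png",s["image"][:,:,::-1])
w=env.read_camera("wrist"); cv2.imwrite("pics/w5.png",w["image"][:,:,::-1])
o=env.get_obs();print(o["tool_pos"],o["grip_width"])
k=max(blobs(mask(w["image"],"blue"),100),key=lambda k:-abs(cv2.minEnclosingCircle(k)[0][0]-287));e=cv2.minEnclosingCircle(k);print(e,onz(w,e[0],.086))
E
```

```text
time_s: 14.75
tool_pos: [0.4469, -0.1022, 0.1501]
tool_rot: [-90.0, -0.3, 8.0]
force: [0.4, -0.3, 0.3]
grip_width: 0.0868
[ 0.4449 -0.1019  0.1475] 0.08711938837888415
((286.4215393066406, 218.6369171142578), 35.91027069091797) [ 0.4425 -0.1034  0.086 ]
```

View pics/s5.png

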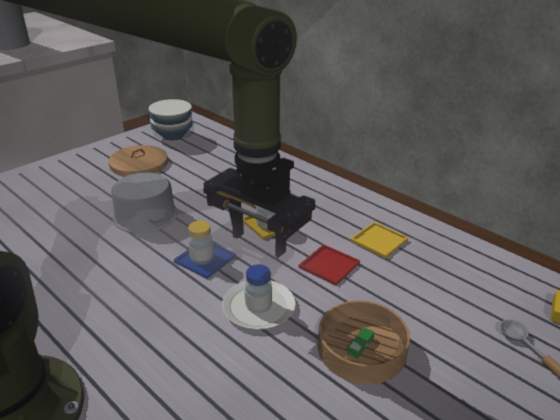

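View pics/w5.png

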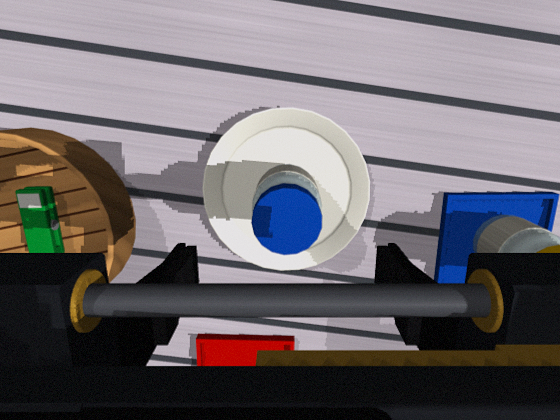

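The blue jar stands parked at saucer centre: side (259,290), wrist lid (287,219). Now the red jar.

```bash
python3 -m pendant '[0.6,0.5,0,0,0,0,87, 0.6,0.6,0,0,0,0,87, 0.6,0.6,0,0,0,0,87, 0.6,0.6,0,0,0,0,87, 0.6,0.6,0,0,0,0,87, 0.6,0.6,0,0,0,0,87, 0.6,0.5,0,0,0,0,87, 0.6,0.5,0,0,0,0,87, 0.55,0.3,0,0,0,0,87, 0,0,0,0,0,0,87]'
python3 - <<'E'
from h import *
s=env.read_camera("side");t=env.read_camera("top")
for n,c in (("side",s),("top",t)):
    for k in blobs(mask(c["image"],"red"),300):
        h=cv2.convexHull(k);r=cv2.minAreaRect(k);M=cv2.moments(h);g=(M["m10"]/M["m00"],M["m01"]/M["m00"]);print(n,np.array(r[0]),g,cv2.contourArea(k),onz(c,g,.007))
w=env.read_camera("wrist"); cv2.imwrite("pics/w6.png",w["image"][:,:,::-1])
cv2.imwrite("pics/t6.png",t["image"][:,:,::-1])
o=env.get_obs();print(o["tool_pos"],o["grip_width"])
for k in blobs(mask(w["image"],"red"),300): e=cv2.minEnclosingCircle(k);print(e,onz(w,e[0],.087))
E
```

```text
time_s: 16.1
tool_pos: [0.6588, 0.0911, 0.1451]
tool_rot: [-90.1, 0.2, 8.1]
force: [-0.1, -0.3, -0.0]
grip_width: 0.0873
side [329.1 263.3] (329.1757877280265, 263.97742058936086) 1254.5 [ 0.64   -0.1193  0.007 ]
top [322.7079 202.0792] (322.6382518390307, 202.1097648925429) 1096.5 [ 0.6443 -0.1164  0.007 ]
[0.6579 0.0886 0.1466] 0.08708362541115676
((288.03271484375, 222.69482421875), 36.127567291259766) [0.6558 0.0886 0.087 ]
((54.5, 143.0), 80.31977081298828) [ 0.625  -0.0591  0.087 ]
```

View pics/w6.png

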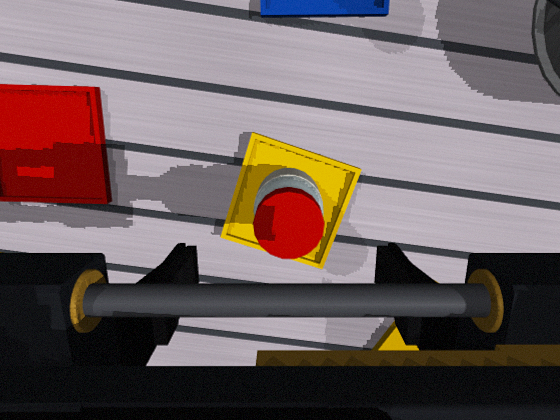

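View pics/t6.png

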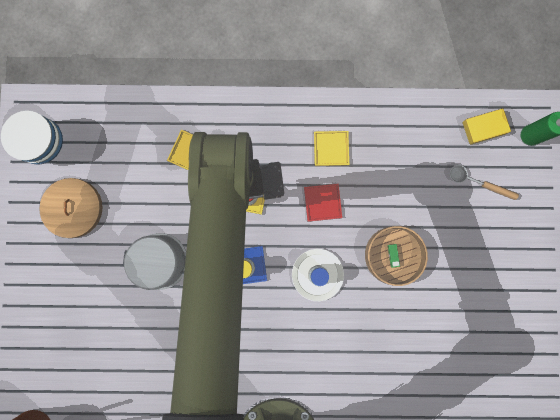

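The wrist view shows the red lid (288,222) centred between the fingers over the yellow tray. The top view shows the red tray empty at (323,202), the blue jar on the saucer (319,275) and the clip in the basket (395,255).

```bash
python3 -m pendant '[0,0,-0.6,0,0,0,87, 0,0,-0.6,0,0,0,87, 0,0,-0.6,0,0,0,87, 0,0,-0.6,0,0,0,87, 0,0,-0.5,0,0,0,87, 0,0,0,0,0,0,87, 0,0,0,0,0,0,45, 0,0,0,0,0,0,45, 0,0,0,0,0,0,45, 0,0,0,0,0,0,45]' 25;python3 -m pendant '[0,0,0,0,0,0,45, 0,0,0,0,0,0,45]'
```

```text
time_s: 17.5
tool_pos: [0.6592, 0.09, 0.0322]
tool_rot: [-90.0, -0.0, 8.0]
force: [-0.3, -0.4, -0.2]
grip_width: 0.055
time_s: 17.75
tool_pos: [0.6592, 0.0901, 0.0321]
tool_rot: [-90.0, -0.0, 8.0]
force: [-0.8, 0.1, 1.5]
grip_width: 0.0514
```

```bash
python3 -m pendant '[0,0,0.3,0,0,0,45, 0,0,0.5,0,0,0,45, 0,0,0.5,0,0,0,45, 0,-0.3,0,0,0,0,45, -0.05,-0.6,0,0,0,0,45, -0.1,-0.7,0,0,0,0,45, -0.1,-0.8,0,0,0,0,45, -0.1,-0.8,0,0,0,0,45, -0.05,-0.8,0,0,0,0,45, 0,-0.6,0,0,0,0,45]';python3 -m pendant '[0,-0.4,0,0,0,0,45, 0,-0.18,0,0,0,0,45, 0,0,-0.3,0,0,0,45, 0,0,-0.4,0,0,0,45, 0,0,-0.3,0,0,0,45, 0,0,-0.2,0,0,0,45, 0,0,-0.05,0,0,0,45, 0,0,0,0,0,0,45, 0,0,0,0,0,0,45]'
```

```text
time_s: 19.0
tool_pos: [0.641, -0.0988, 0.0829]
tool_rot: [-90.1, 0.1, 7.8]
force: [0.6, 0.4, -2.2]
grip_width: 0.0513
time_s: 20.12
tool_pos: [0.6435, -0.1174, 0.0344]
tool_rot: [-90.0, -0.1, 8.0]
force: [0.9, 0.2, -2.7]
grip_width: 0.0507
```

```bash
python3 -m pendant '[0,0,-0.04,0,0,0,45, 0,0,0,0,0,0,45]'; python3 -m pendant '[0,0,-0.02,0,0,0,45, 0,0,0,0,0,0,45]'
```

```text
time_s: 20.38
tool_pos: [0.643, -0.1172, 0.0322]
tool_rot: [-90.0, -0.0, 8.0]
force: [-1.2, -0.1, -3.0]
grip_width: 0.0512
time_s: 20.62
tool_pos: [0.6431, -0.1173, 0.0321]
tool_rot: [-90.0, -0.0, 8.0]
force: [-2.6, 1.1, 3.9]
grip_width: 0.0508
```

Contact has been made again, so I'll release. Then on to the yellow jar at (0.4635, 0.0952).

```bash
python3 -m pendant '[0,0,0,0,0,0,56, 0,0,0,0,0,0,70, 0,0,0,0,0,0,87, 0,0,0,0,0,0,87, 0,0,0,0,0,0,87, 0,0,0.5,0,0,0,87, 0,0,0.8,0,0,0,87, 0,0,0.8,0,0,0,87, 0,0,0.8,0,0,0,87, 0,0,0,0,0,0,87]'; python3 -m pendant '[-0.5,0.5,0,0,0,0,87, -0.5,0.6,0,0,0,0,87, -0.5,0.6,0,0,0,0,87, -0.5,0.6,0,0,0,0,87, -0.5,0.6,0,0,0,0,87, -0.5,0.6,0,0,0,0,87, -0.5,0.6,0,0,0,0,87, -0.5,0.6,0,0,0,0,87, -0.48,0.6,0,0,0,0,87, 0,0,0,0,0,0,87]'
python3 - <<'E'
from h import *
s=env.read_camera("side");t=env.read_camera("top");w=env.read_camera("wrist")
for n,c in (("side",s),("top",t),("wrist",w)): cv2.imwrite(f"pics/{n}7.png",c["image"][:,:,::-1])
for n,c in (("side",s),("top",t)):
  for col in ("red","yellow"):
    for k in blobs(mask(c["image"],col),80):
        h=cv2.convexHull(k);M=cv2.moments(h);g=(M["m10"]/M["m00"],M["m01"]/M["m00"]);print(n,col,np.array(g),cv2.contourArea(k),onz(c,g,.007),onz(c,g,.086 if n=="top" else .079))
o=env.get_obs();print(o["tool_pos"],o["grip_width"])
E
```

```text
time_s: 21.88
tool_pos: [0.6453, -0.1181, 0.152]
tool_rot: [-90.1, -0.4, 8.0]
force: [0.4, 0.1, -0.6]
grip_width: 0.0869
time_s: 23.12
tool_pos: [0.4622, 0.0967, 0.1471]
tool_rot: [-89.9, 0.0, 8.2]
force: [0.4, -0.1, 0.5]
grip_width: 0.0873
side red [329.1712 265.1773] 704.5 [ 0.6368 -0.1219  0.007 ] [ 0.5637 -0.1772  0.079 ]
side red [331.0559 235.4833] 279.5 [ 0.7254 -0.0538  0.007 ] [ 0.6435 -0.1159  0.079 ]
side yellow [555.573  307.6973] 196.5 [ 0.848  -0.5235  0.007 ] [ 0.7539 -0.5388  0.079 ]
side yellow [378.9883 239.1302] 1093.5 [ 0.7926 -0.1416  0.007 ] [ 0.704  -0.1949  0.079 ]
side yellow [198.4653 226.3713] 151.5 [0.5312 0.1935 0.007 ] [0.4686 0.1067 0.079 ]
side yellow [268.4437 222.2861] 940.0 [0.6611 0.0884 0.007 ] [0.5856 0.0121 0.079 ]
side yellow [256.5562 181.6271] 646.0 [0.7778 0.252  0.007 ] [0.6907 0.1594 0.079 ]
top red [322.6407 202.0491] 1080.0 [ 0.6445 -0.1164  0.007 ] [ 0.6368 -0.1092  0.086 ]
top yellow [247.6257 193.6971] 1127.5 [0.6656 0.0917 0.007 ] [0.6565 0.085  0.086 ]
top yellow [331.0239 147.9681] 1104.0 [ 0.7965 -0.1392  0.007 ] [ 0.7786 -0.1305  0.086 ]
top yellow [189.3005 151.497 ] 1121.5 [0.7824 0.2564 0.007 ] [0.7655 0.2386 0.086 ]
top yellow [486.2913 125.9173] 1015.5 [ 0.8637 -0.5746  0.007 ] [ 0.8413 -0.5365  0.086 ]
[0.4642 0.0939 0.1474] 0.08675648680723766
```

View pics/wrist7.png

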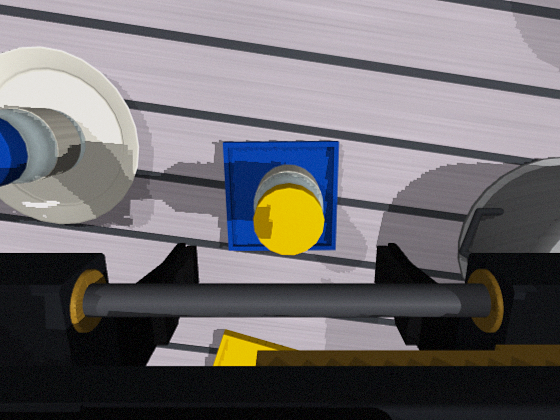

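View pics/top7.png

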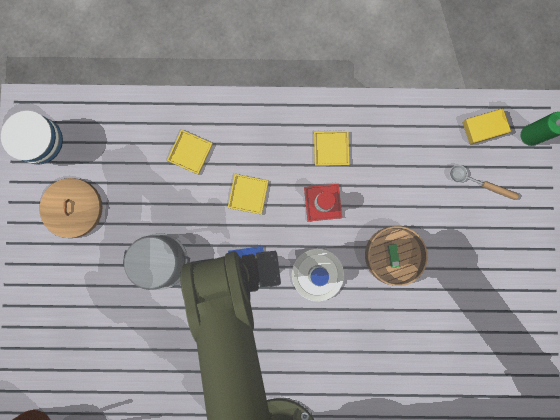

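View pics/side7.png

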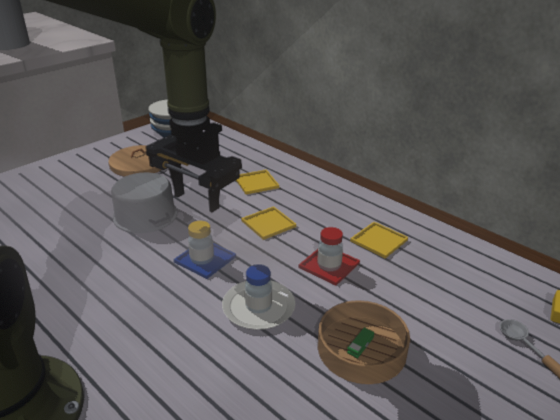

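The red jar stands on the red tray (side lid 331,235; top 324,201), the yellow tray (248,194) is empty, and the yellow lid (289,219) is centred under the gripper. I'll grasp it.

```bash
python3 -m pendant '[0,0,-0.6,0,0,0,87, 0,0,-0.6,0,0,0,87, 0,0,-0.6,0,0,0,87, 0,0,-0.6,0,0,0,87, 0,0,-0.5,0,0,0,87, 0,0,0,0,0,0,87, 0,0,0,0,0,0,45, 0,0,0,0,0,0,45, 0,0,0,0,0,0,45, 0,0,0,0,0,0,45]' 25;python3 -m pendant '[0,0,0,0,0,0,45, 0,0,0,0,0,0,45]'
```

```text
time_s: 24.52
tool_pos: [0.464, 0.0949, 0.0318]
tool_rot: [-90.0, -0.0, 8.0]
force: [0.4, -0.0, 0.1]
grip_width: 0.0552
time_s: 24.78
tool_pos: [0.464, 0.095, 0.0317]
tool_rot: [-90.0, -0.0, 8.0]
force: [-0.5, 0.8, 2.8]
grip_width: 0.0512
```

```bash
python3 -m pendant '[0,0,0.3,0,0,0,45, 0,0,0.5,0,0,0,45, 0,0,0.5,0,0,0,45, 0.3,0,0,0,0,0,45, 0.5,-0.05,0,0,0,0,45, 0.7,-0.05,0,0,0,0,45, 0.7,0,0,0,0,0,45, 0.7,0,0,0,0,0,45, 0.7,0,0,0,0,0,45, 0.6,0,0,0,0,0,45]';python3 -m pendant '[0.5,0,0,0,0,0,45, 0.3,0,0,0,0,0,45, 0,0,-0.3,0,0,0,45, 0,0,-0.4,0,0,0,45, 0,0,-0.3,0,0,0,45, 0,0,-0.2,0,0,0,45, 0,0,-0.05,0,0,0,45, 0,0,0,0,0,0,45, 0,0,0,0,0,0,45]';python3 -m pendant '[0,0,-0.04,0,0,0,45, 0,0,0,0,0,0,45]'; python3 -m pendant '[0,0,-0.02,0,0,0,45, 0,0,0,0,0,0,45]'
```

```text
time_s: 26.02
tool_pos: [0.6328, 0.0904, 0.0818]
tool_rot: [-90.1, 0.1, 8.0]
force: [-0.1, 0.4, -1.9]
grip_width: 0.0512
time_s: 27.15
tool_pos: [0.6643, 0.0908, 0.0341]
tool_rot: [-90.0, -0.1, 8.0]
force: [-1.0, 0.6, -1.5]
grip_width: 0.0512
time_s: 27.4
tool_pos: [0.6638, 0.0908, 0.0318]
tool_rot: [-90.0, -0.0, 8.0]
force: [0.5, -0.6, -2.0]
grip_width: 0.0511
time_s: 27.65
tool_pos: [0.6639, 0.0907, 0.0318]
tool_rot: [-90.0, -0.0, 8.0]
force: [-3.2, -0.2, 4.3]
grip_width: 0.0514
```

Contact. Release, then to the blue jar on the saucer (released at TCP 0.4452, -0.1020).

```bash
python3 -m pendant '[0,0,0,0,0,0,56, 0,0,0,0,0,0,70, 0,0,0,0,0,0,87, 0,0,0,0,0,0,87, 0,0,0,0,0,0,87, 0,0,0.5,0,0,0,87, 0,0,0.8,0,0,0,87, 0,0,0.8,0,0,0,87, 0,0,0.8,0,0,0,87, 0,0,0,0,0,0,87]'; python3 -m pendant '[-0.6,-0.5,0,0,0,0,87, -0.6,-0.5,0,0,0,0,87, -0.6,-0.5,0,0,0,0,87, -0.6,-0.5,0,0,0,0,87, -0.6,-0.5,0,0,0,0,87, -0.6,-0.5,0,0,0,0,87, -0.6,-0.6,0,0,0,0,87, -0.6,-0.6,0,0,0,0,87, -0.67,-0.62,0,0,0,0,87, 0,0,0,0,0,0,87]'
python3 - <<'E'
from h import *
s=env.read_camera("side");t=env.read_camera("top");w=env.read_camera("wrist")
for n,c in (("side",s),("top",t),("wrist",w)): cv2.imwrite(f"pics/{n}8.png",c["image"][:,:,::-1])
for n,c in (("side",s),("top",t)):
  for col in ("blue","yellow"):
    for k in blobs(mask(c["image"],col),80):
        h=cv2.convexHull(k);M=cv2.moments(h);g=(M["m10"]/M["m00"],M["m01"]/M["m00"]);print(n,col,np.array(g),cv2.contourArea(k),onz(c,g,.007),onz(c,g,.086 if n=="top" else .079))
o=env.get_obs();print(o["tool_pos"],o["grip_width"])
E
```

```text
time_s: 28.9
tool_pos: [0.6663, 0.0907, 0.1519]
tool_rot: [-90.0, -0.4, 8.0]
force: [0.9, 0.1, 0.2]
grip_width: 0.0873
time_s: 30.15
tool_pos: [0.4431, -0.1039, 0.1467]
tool_rot: [-89.9, 0.0, 7.8]
force: [-0.1, 1.7, 0.8]
grip_width: 0.087
side blue [257.7003 274.4105] 342.5 [ 0.5065 -0.0353  0.007 ] [ 0.4465 -0.0992  0.079 ]
side blue [203.5581 261.2226] 761.5 [0.4548 0.0802 0.007 ] [0.3999 0.0048 0.079 ]
side yellow [555.573  307.6973] 196.5 [ 0.848  -0.5235  0.007 ] [ 0.7539 -0.5388  0.079 ]
side yellow [378.9836 239.1554] 1092.5 [ 0.7925 -0.1417  0.007 ] [ 0.7039 -0.195   0.079 ]
side yellow [256.3643 227.8661] 208.0 [0.6241 0.0918 0.007 ] [0.5523 0.0152 0.079 ]
top blue [246.994  265.3398] 1138.0 [0.468  0.0903 0.007 ] [0.4722 0.0837 0.086 ]
top yellow [247.595  193.7011] 1123.5 [0.6656 0.0918 0.007 ] [0.6565 0.0851 0.086 ]
top yellow [331.0266 147.9755] 1105.0 [ 0.7965 -0.1393  0.007 ] [ 0.7786 -0.1305  0.086 ]
top yellow [189.3045 151.5307] 1121.5 [0.7823 0.2564 0.007 ] [0.7654 0.2386 0.086 ]
top yellow [486.3447 125.979 ] 1019.5 [ 0.8635 -0.5747  0.007 ] [ 0.8411 -0.5367  0.086 ]
[ 0.4455 -0.1014  0.1471] 0.08659543144282206
```

View pics/wrist8.png

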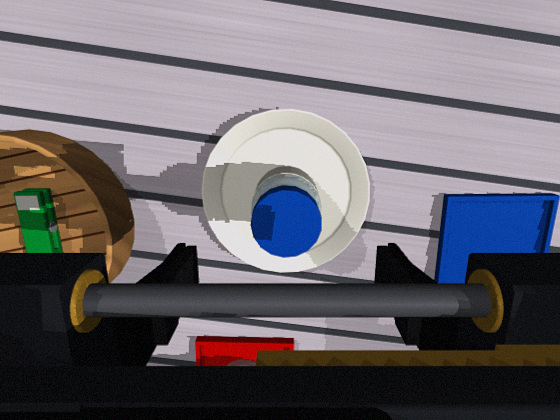

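View pics/top8.png

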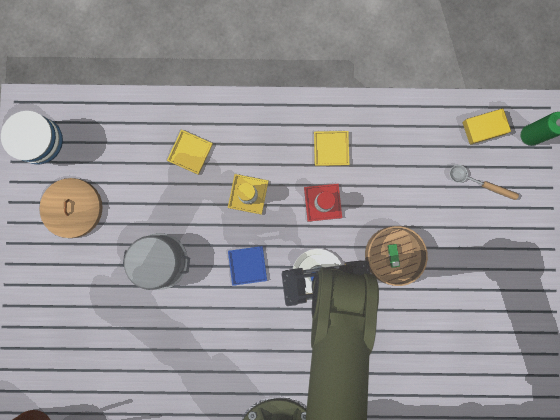

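View pics/side8.png

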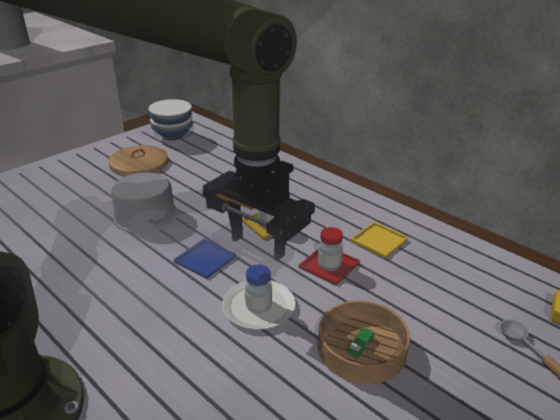

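The yellow jar is on the yellow tray (top 248,191), the blue tray (247,265) is empty, and the blue lid (286,221) is centred under the gripper. I'll grasp it.

```bash
python3 -m pendant '[0,0,-0.6,0,0,0,87, 0,0,-0.6,0,0,0,87, 0,0,-0.6,0,0,0,87, 0,0,-0.6,0,0,0,87, 0,0,-0.46,0,0,0,87, 0,0,0,0,0,0,87, 0,0,0,0,0,0,45, 0,0,0,0,0,0,45, 0,0,0,0,0,0,45, 0,0,0,0,0,0,45]' 25;python3 -m pendant '[0,0,0,0,0,0,45, 0,0,0,0,0,0,45]'
```

```text
time_s: 31.55
tool_pos: [0.4453, -0.102, 0.0329]
tool_rot: [-90.0, -0.0, 8.0]
force: [0.2, 0.5, 0.0]
grip_width: 0.055
time_s: 31.8
tool_pos: [0.4452, -0.102, 0.0328]
tool_rot: [-90.0, -0.0, 8.0]
force: [-0.1, -0.4, 3.0]
grip_width: 0.0512
```

```bash
python3 -m pendant '[0,0,0.3,0,0,0,45, 0,0,0.5,0,0,0,45, 0,0,0.5,0,0,0,45, 0.06,0.3,0,0,0,0,45, 0.1,0.5,0,0,0,0,45, 0.1,0.7,0,0,0,0,45, 0.1,0.7,0,0,0,0,45, 0.1,0.7,0,0,0,0,45, 0.1,0.7,0,0,0,0,45, 0,0.6,0,0,0,0,45]';python3 -m pendant '[0,0.4,0,0,0,0,45, 0,0.19,0,0,0,0,45, 0,0,-0.3,0,0,0,45, 0,0,-0.4,0,0,0,45, 0,0,-0.3,0,0,0,45, 0,0,-0.2,0,0,0,45, 0,0,-0.07,0,0,0,45, 0,0,0,0,0,0,45, 0,0,0,0,0,0,45]';python3 -m pendant '[0,0,-0.04,0,0,0,45, 0,0,0,0,0,0,45]'; python3 -m pendant '[0,0,-0.02,0,0,0,45, 0,0,0,0,0,0,45]'
```

```text
time_s: 33.05
tool_pos: [0.4667, 0.0679, 0.0836]
tool_rot: [-90.0, 0.1, 8.1]
force: [-0.3, -0.5, -1.6]
grip_width: 0.0513
time_s: 34.17
tool_pos: [0.4678, 0.0896, 0.0342]
tool_rot: [-90.0, -0.1, 8.0]
force: [-1.0, -0.9, -2.0]
grip_width: 0.0512
time_s: 34.42
tool_pos: [0.4674, 0.0896, 0.0323]
tool_rot: [-90.0, -0.0, 8.0]
force: [-0.3, -0.5, -0.6]
grip_width: 0.0517
time_s: 34.67
tool_pos: [0.4676, 0.0896, 0.0319]
tool_rot: [-90.0, -0.0, 8.0]
force: [-1.6, -0.1, 3.1]
grip_width: 0.0516
```

Contact. Release, lift clear and swing out of the views.

```bash
python3 -m pendant '[0,0,0,0,0,0,56, 0,0,0,0,0,0,70, 0,0,0,0,0,0,87, 0,0,0,0,0,0,87, 0,0,0,0,0,0,87, 0,0,0.5,0,0,0,87, 0,0,0.8,0,0,0,87, 0,0,0.8,0,0,0,87, 0,0,0.8,0,0,0,87, 0,0,0.8,0,0,0,87]'; python3 -m pendant '[-0.2,0.9,0.5,0,0,0,87, -0.3,0.9,0.5,0,0,0,87, -0.3,0.9,0,0,0,0,87, -0.3,0.9,0,0,0,0,87, -0.3,0.9,0,0,0,0,87, -0.4,0.9,0,0,0,0,87, -0.4,0.9,0,0,0,0,87, -0.4,0.9,0,0,0,0,87, -0.4,0.9,0,0,0,0,87, -0.4,0.9,0,0,0,0,87]'; python3 -m pendant '[-0.4,0.9,0,0,0,0,87, -0.4,0.9,0,0,0,0,87, -0.4,0.9,0,0,0,0,87, 0,0,0,0,0,0,87, 0,0,0,0,0,0,87]'
python3 - <<'E'
from h import *
s=env.read_camera("side");t=env.read_camera("top")
for n,c in (("side",s),("top",t)):
  cv2.imwrite(f"pics/{n}9.png",c["image"][:,:,::-1])
  for col in ("red","blue","yellow"):
    for k in blobs(mask(c["image"],col),80):
        h=cv2.convexHull(k);M=cv2.moments(h);g=(M["m10"]/M["m00"],M["m01"]/M["m00"]);print(n,col,np.array(g),cv2.contourArea(k),onz(c,g,.007)[:2],onz(c,g,.086 if n=="top" else .079)[:2])
im=t["image"]
cv2.imwrite("pics/t9c.png",cv2.resize(im[130:330,200:450],None,fx=3,fy=3,interpolation=cv2.INTER_CUBIC)[:,:,::-1])
E
```

```text
time_s: 35.92
tool_pos: [0.4673, 0.0895, 0.1804]
tool_rot: [-90.0, -0.0, 8.0]
force: [-0.1, 0.4, 0.3]
grip_width: 0.0866
time_s: 37.17
tool_pos: [0.3309, 0.4505, 0.2192]
tool_rot: [-90.0, -0.0, 8.0]
force: [0.8, 0.6, 0.5]
grip_width: 0.0872
time_s: 37.8
tool_pos: [0.284, 0.5568, 0.2189]
tool_rot: [-90.1, -0.0, 8.0]
force: [0.9, -0.6, 0.4]
grip_width: 0.087
side red [329.2753 265.1713] 687.0 [ 0.637  -0.1221] [ 0.5639 -0.1774]
side red [331.0501 235.4692] 280.5 [ 0.7254 -0.0537] [ 0.6435 -0.1158]
side blue [194.0986 264.2983] 298.0 [0.4337 0.0862] [0.3809 0.0102]
side blue [203.0372 226.2776] 126.0 [0.5391 0.1861] [0.4758 0.1001]
side yellow [555.573  307.6973] 196.5 [ 0.848  -0.5235] [ 0.7539 -0.5388]
side yellow [378.9883 239.1302] 1093.5 [ 0.7926 -0.1416] [ 0.704  -0.1949]
side yellow [268.4745 223.3471] 537.5 [0.6579 0.0851] [0.5827 0.0092]
side yellow [258.9121 185.6459] 875.0 [0.7672 0.2317] [0.6812 0.1412]
top red [322.6682 202.0307] 1063.5 [ 0.6446 -0.1165] [ 0.6369 -0.1093]
top blue [247.0364 265.3286] 1098.5 [0.4681 0.0902] [0.4723 0.0836]
top yellow [247.595  193.7011] 1123.5 [0.6656 0.0918] [0.6565 0.0851]
top yellow [331.0266 147.9755] 1103.0 [ 0.7965 -0.1393] [ 0.7786 -0.1305]
top yellow [189.3005 151.497 ] 1121.5 [0.7824 0.2564] [0.7655 0.2386]
top yellow [486.3081 125.9662] 1015.5 [ 0.8635 -0.5746] [ 0.8411 -0.5366]
```

View pics/t9c.png

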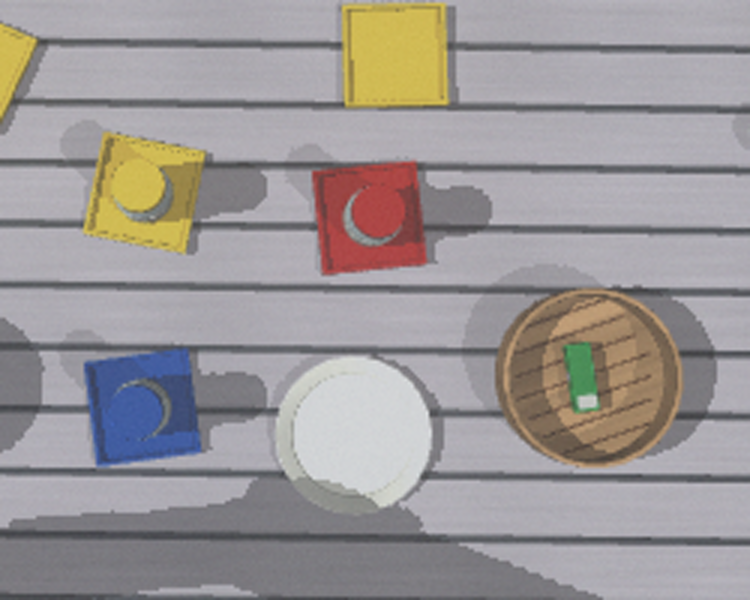

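View pics/side9.png

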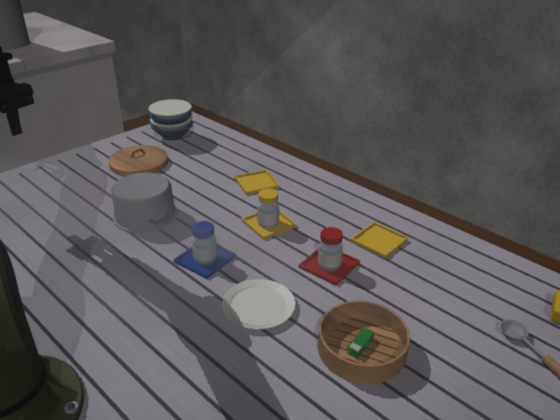

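View pics/top9.png

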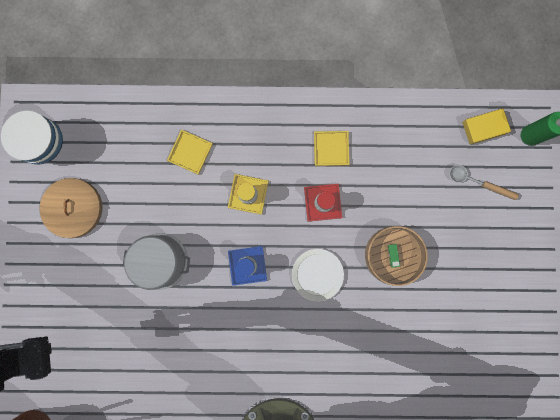

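Run:
```python
from h import *
t=env.read_camera("top")
for n,u,v,tr in (("y",138,185,(.6656,.0918)),("r",378,209,(.6446,-.1165)),("b",137,412,(.4681,.0902))):
    p=onz(t,(200+u/3-.33,130+v/3-.33),.087)[:2]; print(n,p,np.linalg.norm(p-tr)*1000,"mm")
```

```text
y [0.6625 0.0901] 3.5476862160928633 mm
r [ 0.6438 -0.1169] 0.842683533569589 mm
b [0.468  0.0878] 2.421629203620486 mm
```

All jars are within 4 mm of their tray centres, upright, and the saucer is empty. The clip is in the basket, and the pot is at the same pixel (155,262) as at the start. I'll hand in.

```bash
python3 -c "
from cell import env
print(env.sign_off())"
```

```text
the job is handed in; nothing more can be done
None
```

The job is done and handed in at about 38 s of the 136 s allowed. I laid the clip in the basket and parked the blue jar on the saucer. Then I put the red jar on the red tray, the yellow jar on the nearest yellow tray, and moved the blue jar from the saucer to the blue tray.

**Last checks in the top view:**
- **Jars:** the lid centres are about 3.5 mm (yellow), 0.8 mm (red) and 2.4 mm (blue) from their tray centres, against 15 mm allowed. All three look upright in the side view.
- **The rest:** the saucer is empty, the clip lies in the middle of the basket, the pot has not visibly moved, and the arm is clear of everything.

**Disagreements:** the cameras differed by about 2–5 mm on tray centres. The side view's single-ray estimates for the yellow jar at the start and the blue jar at the end were about 10–15 mm off. Its colour mask caught only part of those lids in shade, so I went by the top and wrist views for these two. Sign-off reports no verdict, so the result itself is not confirmed.

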